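# Clear the tint dispenser, snap its can step down and set the empty cup under the nozzle

## Task

Take the finished tall tin out from under the dispenser's nozzle and stand it upright in the steel drip tray. Then pull the dispenser's sprung can step down until it snaps to its lower stop, and stand the empty open cup on it, centred under the nozzle. Leave the other three containers where they are.

Things in the scene. Friction and masses are not known exactly. Their poses are not given: they have to be found in the camera images.
- dispenser: Bench-top tint dispenser, fixed; place and yaw vary. Origin: centre of the base plate's underside, on the bench; x points from its open front to the column at its back, z up. In this frame, mm: dark steel base plate 200 (x) by 150 (y), 12 thick; white column x 45 to 95, y -18 to 18. Its head overhangs tin and step: see head.
- head (a point): Middle of the lower front edge of the dispenser's white head: dispenser frame x -40, y 0, z 285. The head spans x -40 to 95, y -25 to 25, z 285 to 345, a canister of radius 24 on it at x 55 up to z 421. Under it work only with the tool tilted 30 to 40 degrees, gripper body leaning out to the front.
- nozzle (a point): Lower tip of the black nozzle under the head: dispenser frame x -20, y 0, z 258 mm; radius 8, reaching up to the head.
- hinge (a point): Middle of the step's hinge axis, along the dispenser's y: dispenser frame x 35, y 0, z 85 mm. The step is an aluminium flap 84 mm wide, 6 mm thick, reaching 96 mm from the axis. Folded down, its upper face is 88 mm above the bench and the nozzle is over a point 55 mm from the hinge; the bar then stands 2 mm proud of that face.
- bar_mid (a point): Middle of the step's pull bar, on its axis; moves with the step. A round steel rod, radius 5 mm, 200 mm long (100 to each side, parallel to the hinge), along the flap's free edge, 100 mm from the hinge axis. Folded up it is 185 mm above the bench; its ends stand clear beside column and head, so that a finger can go down behind them, the gripper best leaning outward, away from the head.
- step (a joint): Angle of the step, rad: 0 folded up, upright (upper stop); 1.571 folded down, level (lower stop), its free edge swinging to the dispenser's front (-x). An over-centre spring drives it away from about 0.8 to the nearer stop; leaving the upper stop takes about 7 N on the bar, less on the way. The tin on the base plate is in its way.
- tin: Tall lidded paint tin, 66 mm diameter, 110 mm high, 0.3 to 0.6 kg, upright on the dispenser's base plate (12 mm above the bench) under the nozzle within a few mm. Origin: centre of its underside; z up.
- cup: Empty open-topped metal mixing cup, at most 62 mm diameter (at the rim; 20 percent less at the foot), 85 mm high, wall 3 mm, about 90 g, upright on the rubber mat. Origin: centre of its underside; z up.
- tray: Steel drip tray, fixed, 180 mm (x) by 220 mm (y), floor 4 mm above the bench, rim 14 mm high and 3 mm thick. Empty; to the left or right of the dispenser. Origin: centre of its underside, x and y along its sides.
- mat: Black rubber mat, fixed, 140 mm (x) by 240 mm (y), 4 mm thick, on the side away from the tray; the cup and the small tin stand on it. Origin: centre of its underside.
- small_tin: Bystander: lidded tin as big as the cup, 62 mm diameter, 85 mm high, on the mat beside the cup. Origin: centre of its underside. Leave it.
- bottle: Bystander: white solvent bottle, 72 mm diameter, 260 mm tall, on the bench close beside the dispenser's column, left or right; it blocks that end of the pull bar. Origin: centre of its underside. Leave it.
- jar: Bystander: low white jar, 68 mm diameter, 65 mm high, on the bench beside the column on the other side. Origin: centre of its underside. Leave it.
Mind the look-alikes: they are no part of the job. What is shaped like the tin but red is not meant.

How it is judged:
On the way, in this order (a step that is already met when the one before it is completed fails the run):
1. the tall tin stands in the drip tray, let go (x of tin in the frame of tray between -0.06 and 0.06 m and y of tin in the frame of tray between -0.08 and 0.08 m and z of tin in the frame of tray below 0.01 m and angle between tin's own z axis and vertical below 0.08 rad and linear speed of tin below 0.03 m/s and contact force between the fingers and tin below 0.05 N), for 0.2 s.
2. the step has snapped to its lower stop (value of joint step above 1.5 rad), for 0.2 s.
3. the cup stands on the step under the nozzle (horizontal distance between cup and nozzle below 0.02 m and height (world z) of cup between 0.083 and 0.096 m and angle between cup's own z axis and vertical below 0.08 rad and linear speed of cup below 0.03 m/s), for 0.2 s.
At the end, for the whole second after the job is handed in: The step is at its lower stop (over 1.5 rad); the cup stands upright (within 0.08 rad) on it, its axis within 20 mm of the nozzle's; the tall tin stands upright on the tray's floor; both released and at rest (all of step 1 and all of step 3 and value of joint step above 1.5 rad and contact force between the fingers and cup below 0.05 N); the robot touches nothing.
It fails at once if the small lidded tin is moved more than 40 mm or tipped (distance of small_tin from where it was at the start of the episode above 0.04 m or angle between small_tin's own z axis and vertical above 0.35 rad).
It fails at once if the bottle is moved more than 40 mm or tipped (distance of bottle from where it was at the start of the episode above 0.04 m or angle between bottle's own z axis and vertical above 0.35 rad).
It fails at once if the jar is moved more than 40 mm or tipped (distance of jar from where it was at the start of the episode above 0.04 m or angle between jar's own z axis and vertical above 0.35 rad).
It also fails if it takes over 67 s, if anything falls off the work surface, if the arm or the gripper's body presses on something with over 40 N, if the wrist force passes 120 N, or if a joint passes its speed limit or range.

## Robot

A 7-joint arm with a two-finger parallel gripper is mounted at the origin on the work surface. World frame = base frame: x ahead of the robot, y to its left, z up, the work surface at z = 0. Lengths are in m, angles in rad, forces in N, time in s.
With the tool pointing down it reaches from about 0.425 to 0.95 m from the base axis. Payload 4.7 kg.
Tool frame: the origin (TCP) lies midway between the tips of the shut fingers; the grasp point (between the pads) lies 19 mm behind it; z points along the fingers, y is the line along which they close (so a half turn about z gives the same grasp; the last joint's range is limited). The gripper opens to 85 mm and grips with 20 to 120 N. Pads are 22 mm wide; open, the fingers measure 114 mm over their backs; the gripper's body (76 mm by 85 mm) begins 54 mm behind the grasp point. The pads swing forward as they close: fully open they stand 13 mm farther back than shut.
Start: joints at [1.114, 0.469, -0.049, 1.532, 0.024, 1.141, -0.082], TCP at [0.28, -0.614, 0.205] pointing down, gripper open.
Joint ranges: [-2.59, 2.59], [-0.33, 1.99], [-1.39, 1.29], [0.1, 2.45], [-1.04, 4.18], [0.21, 1.99], [-2.66, 2.66]. Speed limits (rad/s): [2.57, 2.57, 3.14, 3.14, 3.14, 3.14, 3.14].

## Interface

Orientations are given as [roll, pitch, yaw] about the fixed x, y, z axes, in that order (R = Rz(yaw) Ry(pitch) Rx(roll)).
In Python, from cell import bot gives the robot as it stands. Calls block until the motion is done:
- bot.goto(position, orientation): joint-space move of the TCP to a pose.
- bot.line_to(position, rotation=None, rate=0.15): straight line of the TCP; rotation=None keeps the orientation; rate is the mean speed in m/s.
- bot.move_joints(angles): joint-space move.
- bot.command_gripper(opening, squeeze=None): finger opening in m; squeeze is the grip in N (None keeps the last); returns when the fingers have stopped.
- bot.wait(seconds).
- bot.ik(position, orientation): joint angles nearest the present ones, or None.
- bot.camera(name): name is "side" or "top" or "wrist"; returns the picture (480x640x3 uint8, red, green, blue); there is no depth.
- bot.calibration(name): a dict with "vertical_fov" (degrees; the focal length in pixels is half the picture's height over the tangent of half this angle, whatever the lens; pixels are square), "cx", "cy" (the principal point, pixels), "rvec" (rotation vector, rad) and "tvec" (3), from world to camera coordinates, as OpenCV has them. Camera axes: x right, y down, z forward; pixel columns grow to the right and rows downward; lengths in m; the calibration is good to about 2 mm. A picture is of the moment at which its call begins: read the wrist's pose just before it. calibration takes no time and is no camera call; for the wrist camera it gives the pose at the moment of the call.
A pose or a line that the arm cannot do raises bot.PlanningError and nothing moves.
- bot.sign_off(): hands the job in; it is judged then, once.
Trained networks look in the newest picture that a camera, given by its name, has taken for a name from the list of things; names that differ only in an ending like _2 or _b are one class to them, and where a whole thing is asked for, a point or a joint stands for the part that bears it (a point fixed in the world has none). Each returns a list of dicts, best first, with "conf" (0 to 1); they miss things now and then, are a little off and sometimes report something else, mostly with a low value. They report only what shows in the picture. A call takes as long as a camera call. They do not tell look-alikes from the thing itself.
- bot.spot_in(camera, thing): "box" ([centre column, centre row, width, height] in pixels, round what is visible of it).
Readings, each from a call of its own:
- bot.get_clock(): time.
- bot.get_joints(): joint angles.
- bot.get_dq(): joint speeds.
- bot.get_effort(): joint torques, N m.
- bot.get_eef_pos(): TCP position.
- bot.get_tcp_rot(): TCP orientation.
- bot.get_force(): force on the tool from outside, world axes, zero at the start.
- bot.get_wrist_torque(): the same for the moment, N m.
- bot.get_width(): finger opening in m.
- bot.get_gripper_force(): force on a finger pad.
Only numpy, scipy, OpenCV 4.12 (cv2) and the standard library are available. Lean on these libraries where they do the work, as an engineer would, in place of code of your own. Each camera call takes 0.05 s, during which the arm holds its last target. There are 200 camera calls.

## Working session

There is one attempt and no reset: what is moved stays moved. The work goes in short steps, each a Python script; the robot and the scene stay as the last script left them, time stands still between calls to the robot, and variables do not carry over. Pictures are saved under pics/ and viewed, at most 11 in all, crops included, and the job is handed in when it is done.

```bash
mkdir -p pics; ls
cat > h.py <<'E'
import numpy as np, cv2
from cell import bot
from scipy.spatial.transform import Rotation as R
def cal(n):
    c=bot.calibration(n); f=240/np.tan(np.radians(c["vertical_fov"])/2)
    K=np.array([[f,0,c["cx"]],[0,f,c["cy"]],[0,0,1]])
    return K,cv2.Rodrigues(np.array(c["rvec"],float))[0],np.array(c["tvec"],float).reshape(3)
def ray(n,u,v,z,c=None):
    K,Rm,t=c or cal(n)
    o=-Rm.T@t; d=Rm.T@np.linalg.inv(K)@np.array([u,v,1.]); return o+d*(z-o[2])/d[2]
def proj(n,P,c=None):
    K,Rm,t=c or cal(n)
    q=(np.atleast_2d(P)@Rm.T+t)@K.T; return q[:,:2]/q[:,2:]
def save(n,f):
    im=np.asarray(bot.camera(n)); cv2.imwrite("pics/"+f,cv2.cvtColor(im,cv2.COLOR_RGB2BGR)); return im
E
python3 - <<'E'
from h import *
for n in ("top","side"):
    save(n,n+"0.png"); K,Rm,t=cal(n); print(n,K[0,0],K[:2,2],bot.calibration(n).keys(),(-Rm.T@t).round(3),Rm.round(2).tolist())
    for th in "dispenser head nozzle hinge bar_mid tin cup tray mat small_tin bottle jar".split():
        for d in bot.spot_in(n,th)[:3]: print(th,np.round(d["box"],1),round(d["conf"],2))
E
```

```text
pics
top 575.198864642338 [321.20071913 232.40564283] dict_keys(['vertical_fov', 'cx', 'cy', 'rvec', 'tvec']) [ 0.437 -0.01   1.404] [[-0.01, -1.0, -0.02], [-0.98, 0.02, -0.17], [0.17, 0.02, -0.98]]
dispenser [328.2 227.6  88.5 122.4] 0.76
head [330.9 228.5  90.6 123.2] 0.6
nozzle [329.4 226.6  88.1 123.9] 0.63
hinge [327.5 225.7  87.7 124.7] 0.93
bar_mid [327.8 218.8  90.7  20.9] 0.75
tin [313.6 164.1  31.7  38. ] 0.92
tin [300.  341.1  28.2  31.9] 0.66
tin [354.6 333.   29.9  27.7] 0.6
cup [429.9 303.5  29.1  29.4] 0.88
cup [265.8 197.9  36.6  49.3] 0.38
tray [200.4 320.4 103.9  85.9] 0.96
tray [330.6 225.9  86.5 121.8] 0.46
mat [452.3 315.9 104.   60. ] 0.77
small_tin [482.2 300.2  34.5  28.7] 0.77
small_tin [430.2 305.1  30.   26.4] 0.54
bottle [267.4 198.   39.1  54.4] 0.56
jar [391.5 225.4  31.7  28.1] 0.75
side 444.1968982906867 [310.57396961 241.38398049] dict_keys(['vertical_fov', 'cx', 'cy', 'rvec', 'tvec']) [ 0.465 -0.673  1.066] [[0.98, -0.21, 0.0], [-0.17, -0.77, -0.62], [0.14, 0.6, -0.79]]
dispenser [331.4 231.7  89.7 142.4] 0.56
head [330.6 232.   85.5 138.6] 0.9
nozzle [331.  231.8  80.6 136.2] 0.73
hinge [331.2 234.6  84.1 139.1] 0.72
bar_mid [339.2 244.8   9.4  51.9] 0.67
tin [317.9 264.   25.9  42. ] 0.83
tin [384.5 246.9  28.   38.9] 0.68
tin [235.2 262.8  28.3  42.1] 0.61
cup [284.  357.4  27.   43.6] 0.87
cup [339.9 245.7   8.7  55.6] 0.35
tray [246.9 211.8  57.   63.6] 0.7
mat [281.9 397.6  77.1 109.7] 0.76
mat [338.4 210.   14.1  74.4] 0.15
small_tin [296.8 407.1  29.2  43.7] 0.61
small_tin [341.4 245.6   9.4  53.5] 0.41
small_tin [328.2 230.7  81.7 135.6] 0.22
bottle [338.7 230.2  10.8  24.1] 0.79
jar [352.1 318.8  27.1  33.2] 0.76
```

Run:
```python
import cv2
a=cv2.imread("pics/top0.png")[120:400,130:530]; cv2.imwrite("pics/tc.png",cv2.resize(a,None,fx=2,fy=2,interpolation=cv2.INTER_CUBIC)[:600])
a=cv2.imread("pics/side0.png")[140:460,180:500]; cv2.imwrite("pics/sc.png",cv2.resize(a,(600,600),interpolation=cv2.INTER_CUBIC))
```

```text
(no output)
```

View pics/tc.png

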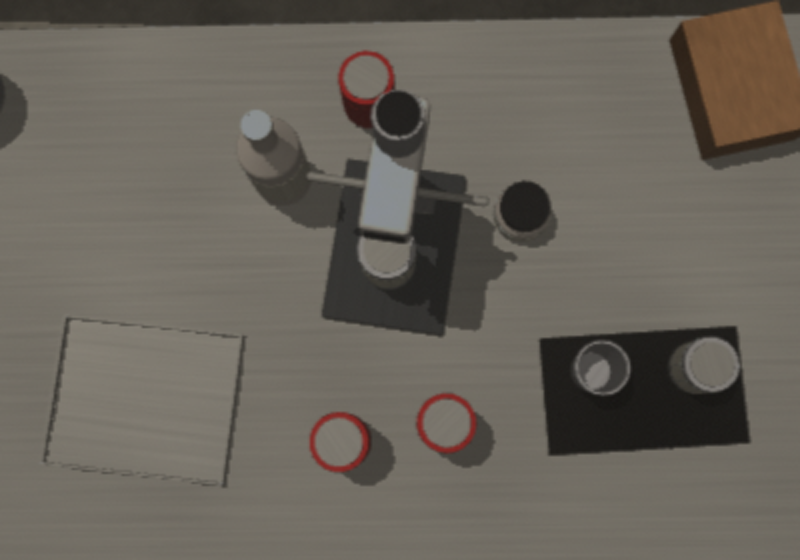

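View pics/sc.png

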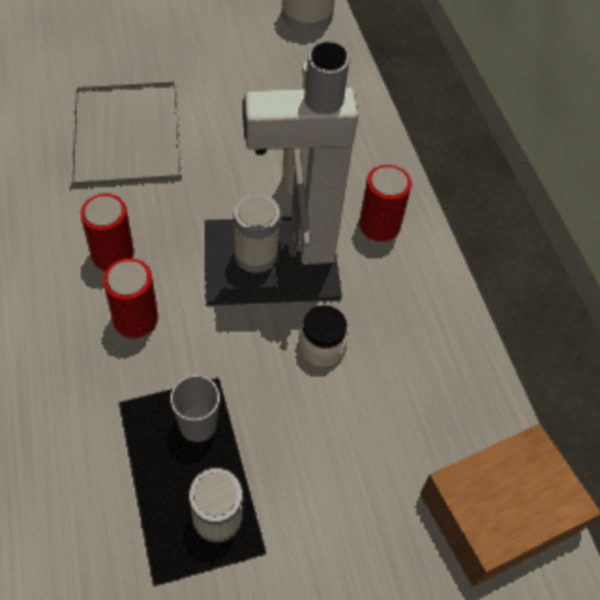

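The pictures show these tin-shaped things in the top view: red rims at px (313,164), (300,341) and (354,333), which are look-alikes; the small tin on the mat at (485,302); and the white tin under the head at (323,249). The last one is the target. In the side view it is at (317,253), white and standing on the base plate, so the choice is confirmed there. The bottle is on the left (+y) and the jar on the right.

Run:
```python
from h import *
from scipy.optimize import least_squares
ct,cs=cal("top"),cal("side")
T=lambda L:np.array(L)/2+[130,120]
S=lambda L:np.array(L)/1.875+[180,140]
def fit(h,z,pt,ps=None,x0=(0.5,0,0)):
    h=np.array(h,float)
    def w(p): 
        c,s=np.cos(p[2]),np.sin(p[2]); q=h@np.array([[c,s],[-s,c]])+p[:2]
        return np.c_[q,np.full(len(h),z)]
    def f(p):
        e=[(proj("top",w(p),ct)-pt).ravel()]
        if ps is not None: e.append((proj("side",w(p),cs)-ps).ravel())
        return np.concatenate(e)
    r=least_squares(f,x0); print(r.x.round(4),np.degrees(r.x[2]).round(1),"px res",r.fun.round(1)); return r.x
# back-left, back-right, front-right, front-left
H=lambda a,b:[(a,b),(a,-b),(-a,-b),(-a,b)]
print("disp");d=fit(H(.1,.075),.012,T([(347,160),(467,177),(443,335),(323,318)]),S([(326,219),(340,302),(206,304),(204,220)])) if 0 else fit(H(.1,.075),.012,T([(347,160),(467,177),(443,335),(323,318)]))
print("side proj of base corners",((proj("side",[ [*(d[:2]+R.from_euler('z',d[2]).as_matrix()[:2,:2]@np.array(q)),.012] for q in H(.1,.075)],cs)-[180,140])*1.875).round(0).tolist())
print("tray");tp=T([(67,318),(244,336),(226,486),(45,462)])
print([ray("top",*p,.014,ct).round(3) for p in tp]); fit(H(.09,.11),.014,tp,x0=(.3,.25,0))
print("mat"); fit(H(.07,.12),.004,T([(540,339),(737,327),(749,442),(549,454)]),x0=(.3,-.25,0))
for n,z,a,b in [("tin",.122,(387,253),(257,211)),("cup",.089,(602,368),(195,397)),("small",.089,(712,364),(217,493)),("jar",.065,(525,207),(325,327)),("redA",.110,(340,441),(105,211)),("redB",.110,(447,423),(129,279)),("bottle",.26,(257,125),None)]:
    print(n,ray("top",*T(a),z,ct).round(4), None if b is None else ray("side",*S(b),z,cs).round(4))
Rd=R.from_euler('z',d[2])
for n,p in dict(head=(-.04,0,.285),noz=(-.02,0,.258),barL=(.035,.1,.185),barR=(.035,-.1,.185)).items():
    P=Rd.apply(p)+[d[0],d[1],0]; print(n,P.round(4),((proj("top",P,ct)[0]-[130,120])*2).round(0),((proj("side",P,cs)[0]-[180,140])*1.875).round(0))
```

```text
disp
[ 0.655   0.0039 -0.1607] -9.2 px res [ 0.  -0.4 -0.1 -0.5  0.7  0.7 -0.6  0.1]
side proj of base corners [[328.0, 213.0], [340.0, 295.0], [204.0, 302.0], [201.0, 219.0]]
tray
[array([0.573, 0.404, 0.014]), array([0.548, 0.188, 0.014]), array([0.371, 0.208, 0.014]), array([0.401, 0.424, 0.014])]
[ 0.4733  0.306  -0.1216] -7.0 px res [ 0.  -1.3  0.8 -0.6 -0.   0.2 -0.8  1.7]
mat
[ 0.4777 -0.2918  0.046 ] 2.6 px res [-0.6 -0.7  0.2 -0.6  0.7  0.7 -0.3  0.6]
tin [0.6305 0.0119 0.122 ] [0.6369 0.0106 0.122 ]
cup [ 0.5004 -0.2291  0.089 ] [ 0.5025 -0.2314  0.089 ]
small [ 0.5033 -0.353   0.089 ] [ 0.5063 -0.3535  0.089 ]
jar [ 0.6916 -0.1509  0.065 ] [ 0.6935 -0.1587  0.065 ]
redA [0.4228 0.0667 0.11  ] [0.4266 0.0653 0.11  ]
redB [ 0.4411 -0.052   0.11  ] [ 0.4451 -0.0555  0.11  ]
bottle [0.7447 0.1416 0.26  ] None
head [0.6155 0.0103 0.285 ] [386. 243.] [242. 136.]
noz [0.6353 0.0071 0.258 ] [389. 228.] [258. 150.]
barL [0.7056 0.097  0.185 ] [307. 177.] [291. 129.]
barR [ 0.6736 -0.1004  0.185 ] [490. 203.] [305. 245.]
```

```bash
cat >> h.py <<'E'
D=np.array([.656,.0035]); PSI=-.1607; RD=R.from_euler('z',PSI)
def dw(p): return RD.apply(p)+[D[0],D[1],0]
def ori(t,yaw,flip=0): # tool tilted t, pointing along yaw; 
    r=R.from_euler('xyz',[np.pi,-t,yaw])*R.from_euler('z',flip); return r
def rpy(r): return r.as_euler('xyz').tolist()
def tcp(g,r,back=.027): return (np.array(g)+r.apply([0,0,back]))
TIN=np.array([.635,.011]); CUP=np.array([.5015,-.230]); TRAY=np.array([.474,.306]); NOZ=dw([-.02,0,.258])
E
python3 - <<'E'
from h import *
print(bot.get_clock(), np.round(bot.get_tcp_rot(),2))
T=np.radians(35)
def t(n,g,r,back=.027):
    p=tcp(g,r,back); q=bot.ik(p.tolist(),rpy(r)); print(n,p.round(3),None if q is None else np.round(q,2))
for fl in (0,np.pi):
    r=ori(T,PSI,fl); print("flip",fl)
    a=r.apply([0,0,-.12])
    t("tin",[*TIN,.094],r); t("tinpre",np.array([*TIN,.094])+a,r); t("tinout",dw([-.15,0,.19]),r)
    for y in (-.16,.2,.4,.6): 
        t("tray%.1f"%y,[*TRAY,.087],ori(T,y,fl)); t("trayup%.1f"%y,[*TRAY,.22],ori(T,y,fl))
    for y in (-.5,-.16,.0):
        t("cup%.1f"%y,[*CUP,.061],ori(T,y,fl)); t("cupup%.1f"%y,[*CUP,.2],ori(T,y,fl))
    t("cupplace",dw([-.02,0,.15]),r)
for yaw0 in (np.pi/2,):
  for fl in (0,np.pi,np.pi/2,-np.pi/2):
    r=ori(np.radians(35),PSI+np.pi/2,fl)
    t("bar",dw([.062,-.066,.165]),r,0); t("barup",dw([.062,-.066,.165])-r.apply([0,0,.1]),r,0); t("barend",dw([-.05,-.066,.10]),r,0)
E
```

```text
1.3 [ 3.14 -0.    0.43]
flip 0
tin [0.65  0.009 0.072] [-0.13  0.41 -0.05  2.19  1.79  0.21  2.65]
tinpre [0.582 0.02  0.17 ] [-0.65  0.14  0.47  2.28  0.74  0.22 -2.63]
tinout [0.523 0.025 0.168] None
tray-0.2 [0.489 0.304 0.065] [-0.15  0.63 -0.99  2.18  1.49  1.06  2.42]
trayup-0.2 [0.489 0.304 0.198] None
tray0.2 [0.489 0.309 0.065] [-1.1   0.38  0.32  2.33  1.81  0.24  2.32]
trayup0.2 [0.489 0.309 0.198] [-1.89  0.21  1.21  2.25  0.36  0.3  -2.42]
tray0.4 [0.488 0.312 0.065] [-0.71  0.35 -0.05  2.35  2.12  0.26  2.29]
trayup0.4 [0.488 0.312 0.198] [-1.27  0.08  0.54  2.26  0.58  0.27 -2.42]
tray0.6 [0.487 0.315 0.065] [-0.31  0.38 -0.42  2.34  2.29  0.24  2.41]
trayup0.6 [0.487 0.315 0.198] [-0.34  0.1  -0.35  2.22  0.36  0.22 -1.98]
cup-0.5 [ 0.515 -0.237  0.039] [ 0.64  0.43 -0.42  2.37  2.27  0.37  2.3 ]
cupup-0.5 [ 0.515 -0.237  0.178] [ 0.52  0.11 -0.25  2.27  0.77  0.22 -2.5 ]
cup-0.2 [ 0.517 -0.232  0.039] [ 0.95  0.47 -0.61  2.35  2.75  0.21  2.3 ]
cupup-0.2 [ 0.517 -0.232  0.178] [ 0.31  0.11  0.14  2.28 -0.83  0.24 -0.53]
cup0.0 [ 0.517 -0.23   0.039] [ 0.72  0.43 -0.2
[... 1654 characters left out ...]
 ] [ 0.8   0.65 -0.66  1.8  -0.3   0.88  0.28]
bar [ 0.707 -0.072  0.165] [ 0.22  0.63  0.14  1.5  -0.73  1.24 -2.64]
barup [ 0.697 -0.128  0.247] [-0.04  0.67  0.72  1.41 -0.96  1.58 -2.49]
barend [ 0.596 -0.054  0.1  ] [ 0.28  0.55  0.08  1.83 -0.76  1.04 -2.46]
bar [ 0.707 -0.072  0.165] [ 0.45  0.64 -0.22  1.49 -0.53  1.15 -1.21]
barup [ 0.697 -0.128  0.247] [ 0.49  0.59 -0.17  1.37 -0.52  1.34 -1.23]
barend [ 0.596 -0.054  0.1  ] [ 0.53  0.57 -0.26  1.81 -0.58  0.95 -1.05]
bar [ 0.707 -0.072  0.165] [ 0.79  0.78 -0.81  1.46 -0.09  1.08  1.6 ]
barup [ 0.697 -0.128  0.247] [ 0.85  0.72 -0.82  1.35 -0.11  1.27  1.62]
barend [ 0.596 -0.054  0.1  ] [ 0.92  0.71 -0.84  1.79 -0.13  0.86  1.71]
```

Run:
```python
from h import *
T=np.radians(33); r=ori(T,PSI,np.pi)
g=np.array([*TIN,.094]); p=tcp(g,r)
bot.command_gripper(.085)
bot.goto((p-r.apply([0,0,.16])).tolist(),rpy(r)); print(bot.get_clock(),np.round(bot.get_joints(),2))
bot.line_to((p-r.apply([0,0,.07])).tolist(),rate=.2)
save("wrist","w1.png"); save("side","s1.png"); print(bot.get_clock(),[ (d["box"],d["conf"]) for d in bot.spot_in("wrist","tin")[:2]])
# expected tin axis in wrist image
print(proj("wrist",[[*TIN,.122],[*TIN,.012]]).round(0).tolist(), bot.get_eef_pos(), p)
im=np.hstack([cv2.imread("pics/w1.png"),cv2.imread("pics/s1.png")]); cv2.imwrite("pics/m1.png",cv2.resize(im,(800,300)))
```

```text
3.9667 [ 0.73  0.17 -1.04  2.18  0.89  0.49  0.42]
4.6667 [([392.4, 333.9, 34.2, 110.3], 0.88), ([329.8, 229.8, 109.2, 172.8], 0.67)]
[[325.0, 288.0], [325.0, 174.0]] [0.61209657 0.01484973 0.13145978] [0.64951578 0.00864702 0.07135589]
```

View pics/m1.png

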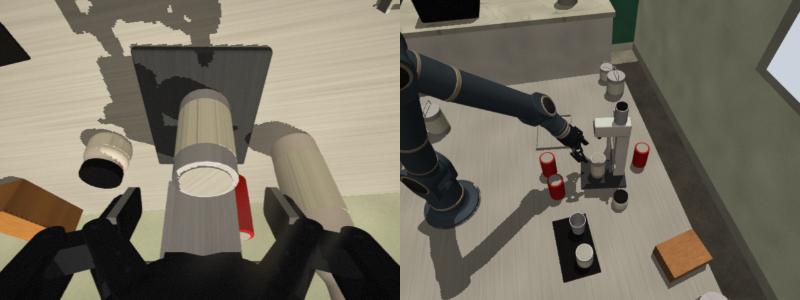

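Run:
```python
from h import *
T=np.radians(33); r=ori(T,PSI,np.pi)
g=np.array([*TIN,.094])+RD.apply([0,.003,0]); p=tcp(g,r)
bot.line_to(p.tolist(),rate=.12)
print(np.round(bot.get_force(),1))
bot.command_gripper(.05,40); print("w",bot.get_width(),bot.get_gripper_force(),np.round(bot.get_force(),1))
bot.line_to((p+[0,0,.03]).tolist(),rate=.1)
print("w",bot.get_width(),bot.get_gripper_force(),np.round(bot.get_force(),1))
e=p+RD.apply([-.10,0,0]); e[2]=p[2]+.07
bot.line_to(e.tolist(),rate=.2); print(bot.get_clock(),np.round(bot.get_joints(),2))
for y in (-.2,0,.2,.4):
    r2=ori(T,y,np.pi)
    for z in (.25,.2,.086): 
        q=bot.ik(tcp([*TRAY,z],r2).tolist(),rpy(r2)); print(y,z,None if q is None else np.round(q,2))
save("wrist","w2.png"); save("side","s2.png")
im=np.hstack([cv2.imread("pics/w2.png"),cv2.imread("pics/s2.png")]); cv2.imwrite("pics/m2.png",cv2.resize(im,(800,300)))
```

```text
[ 0.2  0.3 -0. ]
w 0.06404941284281324 43.257140724454075 [-3.4 -0.4  6.4]
w 0.06435761665091758 45.264195904601365 [ 0.2 -0.9 -5. ]
6.9167 [ 0.53  0.25 -0.88  2.28  1.27  0.45  0.01]
-0.2 0.25 [ 0.04  0.35 -1.15  2.02  1.04  1.07 -0.27]
-0.2 0.2 [-0.04  0.41 -1.07  2.07  1.15  1.03 -0.39]
-0.2 0.086 [-0.21  0.59 -0.9   2.16  1.4   0.99 -0.69]
0 0.25 [ 0.14  0.29 -1.17  2.07  1.03  0.89 -0.06]
0 0.2 [ 0.04  0.37 -1.09  2.12  1.18  0.87 -0.22]
0 0.086 [-0.17  0.54 -0.88  2.22  1.5   0.84 -0.58]
0.2 0.25 [ 0.25  0.24 -1.2   2.11  0.99  0.71  0.19]
0.2 0.2 [ 0.14  0.33 -1.11  2.16  1.18  0.7  -0.02]
0.2 0.086 [-0.14  0.49 -0.83  2.26  1.61  0.67 -0.47]
0.4 0.25 [ 0.38  0.22 -1.24  2.13  0.89  0.56  0.5 ]
0.4 0.2 [ 0.25  0.31 -1.14  2.19  1.15  0.54  0.23]
0.4 0.086 [-0.04  0.49 -0.85  2.29  1.73  0.54 -0.35]
```

View pics/m2.png

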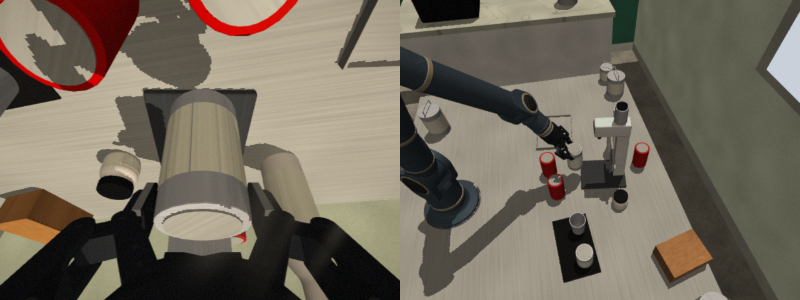

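Run:
```python
from h import *
T=np.radians(33); r=ori(T,0.,np.pi)
P=lambda z: tcp([*TRAY,z],r)
bot.line_to(P(.22).tolist(),rpy(r),rate=.25)
bot.line_to(P(.096).tolist(),rate=.15)
f0=bot.get_force()[2]
z=.096
while z>.080:
    z-=.002; bot.line_to(P(z).tolist(),rate=.03)
    if bot.get_force()[2]-f0>3: break
print("z",z,bot.get_force(),f0)
bot.command_gripper(.085)
print(bot.get_width(),bot.get_clock(),np.round(bot.get_force(),2))
bot.line_to((P(z)-r.apply([0,0,.11])).tolist(),rate=.2)
save("top","t3.png"); save("side","s3.png"); print(bot.get_clock(),np.round(bot.get_joints(),2))
a=cv2.imread("pics/t3.png")[100:400,100:500]; b=cv2.imread("pics/s3.png")[130:430,180:580]
cv2.imwrite("pics/m3.png",np.hstack([a,b]))
rb=ori(np.radians(35),PSI+np.pi/2,-np.pi/2)
for fl in (0,-np.pi/2,np.pi/2):
    rb=ori(np.radians(35),PSI+np.pi/2,fl); q=bot.ik((dw([.066,-.066,.165])-rb.apply([0,0,.1])).tolist(),rpy(rb)); print(fl,None if q is None else np.round(q,2))
```

```text
z 0.086 [-3.52670618 -2.26758875  5.23289712] -4.861899037399954
0.08501701925611879 10.9083 [-0.43 -0.5   0.07]
11.7083 [-0.06  0.32 -1.07  2.23  1.18  0.86 -0.37]
0 [ 0.73  0.66 -0.58  1.34 -0.28  1.29  0.17]
-1.5707963267948966 [ 0.95  0.82 -1.05  1.33  0.08  1.28  1.48]
1.5707963267948966 [ 0.92  0.79 -0.99  1.33  0.03  1.27 -1.63]
```

View pics/m3.png

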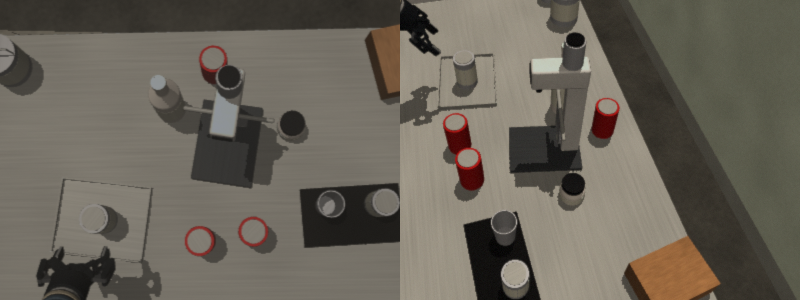

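Run:
```python
from h import *
rb=ori(np.radians(35),PSI+np.pi/2,0)
bot.command_gripper(0.0)
e=np.array(bot.get_eef_pos()); bot.line_to((e+[0,0,.1]).tolist(),rate=.25)
bot.goto([.47,-.22,.36],rpy(rb)); print(bot.get_clock(),np.round(bot.get_joints(),2))
A=dw([.068,-.064,.160])
bot.line_to((A-rb.apply([0,0,.12])).tolist(),rate=.25)
bot.line_to((A-rb.apply([0,0,.05])).tolist(),rate=.2)
print(bot.get_clock(),np.round(bot.get_joints(),2))
save("wrist","w4.png"); save("side","s4.png"); save("top","t4.png")
print("bar pts wrist",proj("wrist",[dw([.035,y,.185]) for y in (-.1,-.08,-.042)]).round(0).tolist(),"tip",proj("wrist",[bot.get_eef_pos()]).round(0))
a=cv2.resize(cv2.imread("pics/s4.png")[170:320,240:440],(400,300)); b=cv2.resize(cv2.imread("pics/w4.png"),(400,300))
cv2.imwrite("pics/m4.png",np.hstack([b,a]))
```

```text
15.0583 [ 0.64  0.28  0.05  1.6  -0.53  1.61  0.6 ]
16.775 [ 0.37  0.62 -0.04  1.43 -0.61  1.27  0.41]
bar pts wrist [[268.0, 294.0], [269.0, 261.0], [272.0, 204.0]] tip [[325. 279.]]
```

View pics/m4.png

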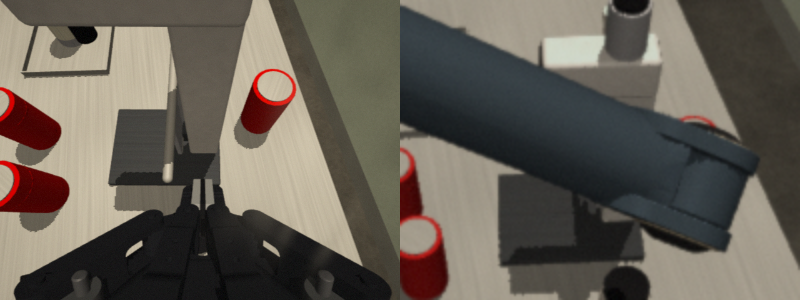

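Run:
```python
from h import *
rb=ori(np.radians(35),PSI+np.pi/2,0)
Rx=RD.apply([1,0,0])
bot.line_to(dw([.068,-.064,.160]).tolist(),rate=.12); f0=np.array(bot.get_force()); print("in",f0.round(1))
x=.068
while x>.04:
    x-=.003; bot.line_to(dw([x,-.064,.160]).tolist(),rate=.05)
    f=(np.array(bot.get_force())-f0)@Rx
    if f>2: break
print("contact x",round(x,4),"f",f)
off=x-.035; mx=[]
for th in np.arange(.1,1.21,.1):
    P=dw([.035-.1*np.sin(th)+off,-.064,.085+.1*np.cos(th)-.025])
    bot.line_to(P.tolist(),rate=.1)
    mx.append((round(th,1),np.round(np.array(bot.get_force())-f0,1).tolist()))
print(mx,bot.get_clock())
bot.wait(.2); save("top","t5.png"); save("wrist","w5.png")
e=np.array(bot.get_eef_pos()); 
bot.line_to((e-rb.apply([0,0,.15])).tolist(),rate=.25)
save("side","s5.png"); print(bot.get_clock())
a=cv2.resize(cv2.imread("pics/t5.png")[150:300,230:430],(400,300)); b=cv2.resize(cv2.imread("pics/w5.png"),(400,300))
cv2.imwrite("pics/m5.png",np.hstack([b,a]))
```

```text
in [ 0.2 -0.8  0.9]
contact x 0.05 f 4.887422241452006
[(np.float64(0.1), [5.9, 1.0, -1.9]), (np.float64(0.2), [6.2, 0.3, 0.1]), (np.float64(0.3), [5.5, 0.5, 2.1]), (np.float64(0.4), [2.0, 0.4, 4.0]), (np.float64(0.5), [2.2, -0.3, 1.5]), (np.float64(0.6), [0.4, 0.3, 1.9]), (np.float64(0.7), [-0.4, 0.4, 0.1]), (np.float64(0.8), [-0.2, 1.0, -1.2]), (np.float64(0.9), [-0.1, 1.5, -0.2]), (np.float64(1.0), [0.0, 0.9, 0.2]), (np.float64(1.1), [0.2, 0.7, -0.5]), (np.float64(1.2), [-0.4, 1.4, -0.0])] 21.9917
23.0917
```

View pics/m5.png

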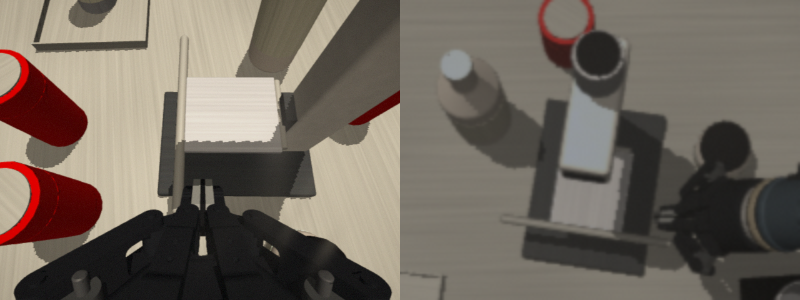

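The step is flat at its lower stop: the bar runs across the front in both views and the flap is level. Next is the cup.

Run:
```python
from h import *
ct=cal("top"); print("bar ends expected top",proj("top",[dw([-.065,.1,.085]),dw([-.065,-.1,.085])],ct).round(0).tolist(),"seen 280,259 / 366,270")
rb=ori(np.radians(35),PSI+np.pi/2,0); T=np.radians(33); r=ori(T,-.16,np.pi)
bot.line_to([.52,-.24,.36],rpy(rb),rate=.3)
p=tcp([*CUP,.062],r)
q=bot.ik((p-r.apply([0,0,.1])).tolist(),rpy(r)); print(None if q is None else np.round(q,2))
bot.goto((p-r.apply([0,0,.1])).tolist(),rpy(r)); bot.command_gripper(.085)
print(bot.get_clock(),np.round(bot.get_joints(),2))
save("wrist","w6.png"); print([(np.round(d["box"]).tolist(),d["conf"]) for d in bot.spot_in("wrist","cup")[:2]])
print("rim/foot expected",proj("wrist",[[*CUP,.089],[*CUP,.004]]).round(0).tolist())
save("side","s6.png")
a=cv2.resize(cv2.imread("pics/s6.png")[150:450,180:580],(400,300)); b=cv2.resize(cv2.imread("pics/w6.png"),(400,300))
cv2.imwrite("pics/m6.png",np.hstack([b,a]))
```

```text
bar ends expected top [[280.0, 259.0], [366.0, 272.0]] seen 280,259 / 366,270
[ 1.6   0.42 -1.3   2.35  1.26  0.27  0.68]
26.2333 [ 1.6   0.42 -1.3   2.35  1.26  0.27  0.68]
[([325.0, 227.0, 90.0, 124.0], 0.95)]
rim/foot expected [[325.0, 271.0], [325.0, 190.0]]
```

View pics/m6.png

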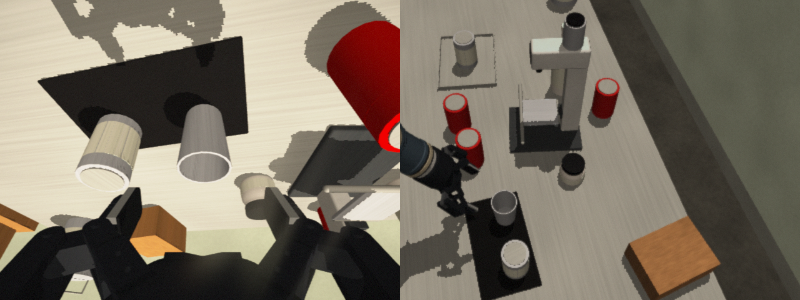

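Run:
```python
from h import *
T=np.radians(33); r=ori(T,-.16,np.pi); p=tcp([*CUP,.062],r)
bot.command_gripper(.078)
bot.line_to(p.tolist(),rate=.12); print(np.round(bot.get_force(),1))
bot.command_gripper(.03,20); print("w",bot.get_width(),bot.get_gripper_force(),np.round(bot.get_force(),1))
bot.line_to((p+[0,0,.10]).tolist(),rate=.15)
print("w",bot.get_width(),bot.get_gripper_force(),np.round(bot.get_force(),1),bot.get_clock(),np.round(bot.get_joints(),2))
r2=ori(T,PSI,np.pi)
for x,z in ((-.17,.17),(-.02,.17),(-.02,.147)):
    q=bot.ik(tcp(dw([x,0,z]),r2).tolist(),rpy(r2)); print(x,z,None if q is None else np.round(q,2))
save("wrist","w7.png"); print(proj("wrist",[tcp(np.array(bot.get_eef_pos()),r,-.027)]).round(0), [(np.round(d["box"]).tolist(),d["conf"]) for d in bot.spot_in("wrist","cup")[:2]])
```

```text
[ 0.4 -0.9  0.3]
w 0.06011104105433339 20.829104726399237 [-1.5  0.6  5.9]
w 0.06039130487325877 21.69637978235187 [-0.6 -0.2 -0.4] 28.8167 [ 1.48  0.46 -1.26  2.24  1.16  0.35  0.77]
-0.17 0.17 [ 0.85  0.25 -1.25  2.36  1.3   0.51 -0.03]
-0.02 0.17 [ 0.59  0.44 -0.93  2.08  1.27  0.56  0.17]
-0.02 0.147 [ 0.56  0.47 -0.89  2.09  1.36  0.55  0.08]
[[326. 304.]] [([323.0, 281.0, 150.0, 201.0], 0.9)]
```

View pics/w7.png

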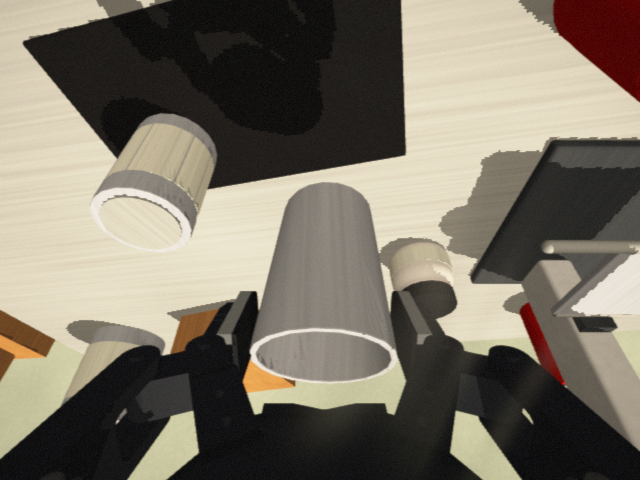

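Run:
```python
from h import *
T=np.radians(33); r=ori(T,PSI,np.pi)
rim=ray("wrist",324,354.5,.189); d=rim[:2]-CUP; print("rim offset from assumed",rim.round(4),d.round(4))
c=np.array([*np.clip(d,-.008,.008),0])
P=lambda x,z: tcp(dw([x,0,z]),r)-c
bot.line_to((P(-.19,.215)).tolist(),rpy(r),rate=.22)
bot.line_to(P(-.02,.185).tolist(),rate=.2)
bot.line_to(P(-.02,.155).tolist(),rate=.1)
f0=bot.get_force()[2]; z=.155
while z>.138:
    z-=.0015; bot.line_to(P(-.02,z).tolist(),rate=.03)
    if bot.get_force()[2]-f0>1.5: break
print("z",z,np.round(bot.get_force(),1),f0,bot.get_clock())
save("wrist","w8.png"); save("side","s8.png")
print("nozzle/cup foot target in wrist",proj("wrist",[NOZ,dw([-.02,0,.088]),dw([-.02,0,.173])]).round(0).tolist())
a=cv2.resize(cv2.imread("pics/s8.png")[170:320,240:440],(400,300)); b=cv2.resize(cv2.imread("pics/w8.png"),(400,300))
cv2.imwrite("pics/m8.png",np.hstack([b,a]))
```

```text
rim offset from assumed [ 0.491  -0.2293  0.189 ] [-0.0105  0.0007]
z 0.146 [-0.6  0.4  5.3] -0.09272436702150277 33.9417
nozzle/cup foot target in wrist [[324.0, 697.0], [324.0, 203.0], [324.0, 351.0]]
```

View pics/m8.png

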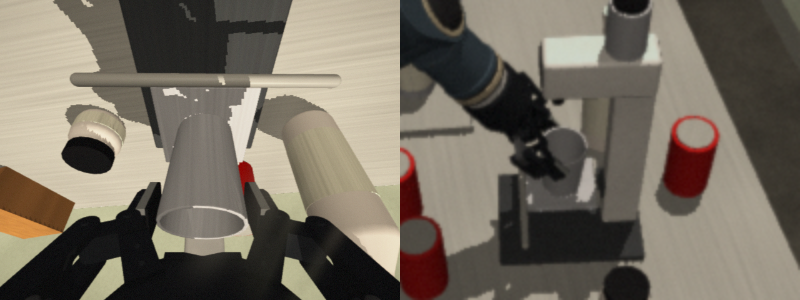

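Run:
```python
from h import *
bot.command_gripper(.08); print(bot.get_width(),np.round(bot.get_force(),1))
r=ori(np.radians(33),PSI,np.pi); e=np.array(bot.get_eef_pos())
bot.line_to((e-r.apply([0,0,.05])).tolist(),rate=.12)
save("wrist","w9.png")
print("rim exp wrist",proj("wrist",[dw([-.02,0,.173])]).round(0).tolist(),[np.round(d["box"]).tolist() for d in bot.spot_in("wrist","cup")[:1]])
bot.line_to((e-r.apply([0,0,.14])).tolist(),rate=.2)
bot.line_to((e-r.apply([0,0,.14])+RD.apply([-.06,0,.08])).tolist(),rate=.2)
save("side","s9.png"); save("top","t9.png")
for n in ("top","side"): print(n,"foot/rim exp",proj(n,[dw([-.02,0,.088]),dw([-.02,0,.173])]).round(1).tolist(),"tin in tray px",proj(n,[[*TRAY,.114]]).round(0))
print([np.round(d["box"],1).tolist() for d in bot.spot_in("side","cup")[:2]],bot.get_clock(),np.round(bot.get_force(),1))
a=cv2.resize(cv2.imread("pics/s9.png")[150:300,200:400],(400,300)); b=cv2.resize(cv2.imread("pics/w9.png"),(400,300))
cv2.imwrite("pics/m9.png",np.hstack([b,a]))
```

```text
0.0799624269759171 [ 0.6 -0.9 -0.4]
rim exp wrist [[326.0, 299.0]] [[328.0, 251.0, 114.0, 155.0]]
top foot/rim exp [[326.0, 246.2], [325.4, 240.3]] tin in tray px [[193. 318.]]
side foot/rim exp [[317.0, 261.2], [317.5, 241.8]] tin in tray px [[242. 187.]]
[[320.9, 252.1, 21.7, 38.3]] 37.3417 [ 0.2  0.9 -0. ]
```

View pics/m9.png

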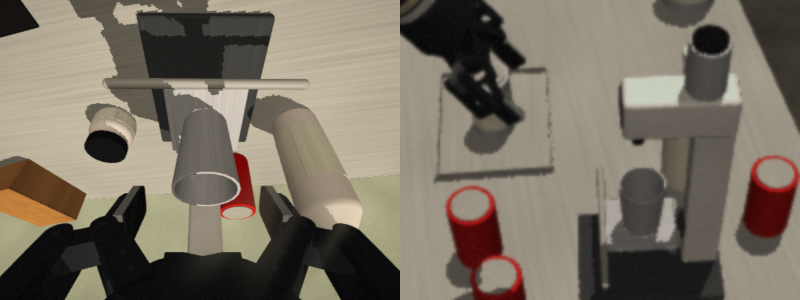

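```bash
python3 -c "
from cell import bot
bot.wait(.3); print(bot.sign_off(), bot.get_clock())"
```

```text
the job is handed in; nothing more can be done
the job is handed in; nothing more can be done
```

I handed the job in at about 38 s of the 67 s allowed, and no verdict came back: the tall tin stands in the drip tray, the step is at its lower stop, the cup stands on it about 6 mm off the nozzle's axis at most, and the small tin, bottle and jar were not touched.

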